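# Check both outer faces of a printed elbow, then case it

### The job

Check the printed elbow on the gauge: with the elbow lying flat on the plate, push the outer face of its long arm flat and roughly centred against the spring bar until the bar is fully in for a moment, then turn the elbow, taking it by the other arm so that your grip is out of the way, and do the same with the outer face of its short arm. Then lay it flat, same side up, in the open case and close the lid fully, leaving the other things on the bench where they are.

Things in the scene. Friction and masses are not known exactly. Their poses are not given: they have to be found in the camera images.
- elbow: Black printed L-shaped elbow lying flat, 110 x 85 mm footprint, 40 mm high, about 0.12 kg. Origin: centre of the footprint, underside; z up. Arms 30 mm thick. Long arm: x -55..55, y -42.5..-12.5 mm, outer face y = -42.5. Short arm: x -55..-25, y -42.5..42.5 mm (sharing the corner), outer face x = -55. Starts at any yaw, left or right of the gauge.
- long_face (a point): Middle of the lower edge of the long arm's outer face on the elbow: elbow (0, -42.5, 0) mm.
- short_face (a point): Middle of the lower edge of the short arm's outer face (the 85 mm long one) on the elbow: elbow (-55, 0, 0) mm.
- gauge: Fixed gauge. Origin at bench level; x points from its open front to the bar, away from the robot. Aluminium plate 10 mm thick: x -115..95, y -95..95 mm. Across it a steel spring bar 170 mm long (y -85..85), top at z = 65, front face at x = 45 mm when out, 55 when fully in. Behind the bar a fixed block to x = 101, 60 mm high.
- bar (a joint): Travel of the gauge's spring bar along gauge +x: 0 = out, 0.010 m = fully in, at a hard stop. Spring: about 3 N to start, 9 N fully in; it comes out again by itself.
- case: Grey open case, fixed: 165 x 165 mm outside, 60 mm high, walls and floor 6 mm thick (inside 153 x 153 mm, floor at z = 6). Origin: centre of its underside, z up; the lid's hinge is on its +x rim, the side away from the robot. It stands left or right of the gauge.
- lid_hinge (a point): Middle of the lid's hinge axis: case (82.5, 0, 60.5) mm; the axis runs along the case's y.
- lid (a joint): Lid angle, rad: 0 closed, grows as it opens; starts at 1.5 to 1.75, about upright. Plate 165 mm from hinge to free edge, 165 mm wide, 8 mm thick (its inner face passes through the hinge axis); knob on the outer face, mid-width, 135 mm from the hinge, 35 mm tall. Stiff hinge: stays where left; push it all the way down with a few N.
- solvent: Bystander, to be left alone: white bottle, 60 mm diameter, 140 mm tall.
- glue: Bystander, to be left alone: jar, 56 mm diameter, 90 mm tall.
- driver: Bystander, to be left alone: screwdriver lying flat, 170 mm long, up to 35 mm high; origin about mid-length, x along it.
- scraper: Bystander, to be left alone: flat scraper lying flat, 190 mm long, up to 30 mm high; origin about mid-length, x along it.
- hexcell: Bystander, to be left alone: small printed hexagonal ring, 57 mm across, 22 mm high.
- caliper: Bystander, to be left alone: caliper lying flat, 150 mm long along its x, jaws towards its -y, 12 mm high.
- spool: Bystander, to be left alone: filament spool lying flat, 140 mm diameter, 55 mm high.
Things that resemble listed ones, but are neither listed nor needed, are in the scene too. What is shaped like the elbow but yellow is not meant. Leave any orange look-alike of the case alone.

How it is judged:
On the way, in this order (a step that is already met when the one before it is completed fails the run):
1. the long arm's outer face, elbow flat on the plate, pushes the bar fully in (value of joint bar above 0.008 m and x of long_face in the frame of gauge above 0.05 m and y of long_face in the frame of gauge between -0.022 and 0.022 m and z of long_face in the frame of gauge below 0.015 m and angle between the y axis of elbow and the x axis of gauge, either way round below 0.07 rad and angle between elbow's own z axis and vertical below 0.07 rad), for 0.2 s.
2. the short arm's outer face, elbow flat on the plate, pushes the bar fully in (value of joint bar above 0.008 m and x of short_face in the frame of gauge above 0.05 m and y of short_face in the frame of gauge between -0.022 and 0.022 m and z of short_face in the frame of gauge below 0.015 m and angle between the x axis of elbow and the x axis of gauge, either way round below 0.07 rad and angle between elbow's own z axis and vertical below 0.07 rad), for 0.2 s.
At the end, for the whole second after the job is handed in: Elbow at rest, flat (0.1 rad, same side up) on the case floor (within 6 mm), lid closed (under 0.04 rad), bar out. Passes: bar in over 8 mm for 0.2 s, face within 0.07 rad of flat and 22 mm of the bar's middle, underside within 5 mm of the plate (value of joint lid below 0.04 rad and value of joint bar below 0.002 m and x of elbow in the frame of case between -0.06 and 0.06 m and y of elbow in the frame of case between -0.06 and 0.06 m and z of elbow in the frame of case below 0.012 m and angle between elbow's own z axis and vertical below 0.1 rad and linear speed of elbow below 0.02 m/s); the robot touches nothing.
It fails at once if a bystander is moved by more than 30 mm (distance of any of solvent, glue, driver, scraper, hexcell, caliper, spool from where it was at the start of the episode above 0.03 m).
It also fails if it takes over 72 s, if anything falls off the work surface, if the arm or the gripper's body presses on something with over 40 N, if the wrist force passes 120 N, or if a joint passes its speed limit or range.

### The arm

A 6-joint arm with a two-finger parallel gripper is mounted at the origin on the work surface. World frame = base frame: x ahead of the robot, y to its left, z up, the work surface at z = 0. Lengths are in m, angles in rad, forces in N, time in s.
With the tool pointing down it reaches from about 0.325 to 0.775 m from the base axis. Payload 5.5 kg.
Tool frame: the origin (TCP) lies midway between the tips of the shut fingers; the grasp point (between the pads) lies 19 mm behind it (env.tcp_to_grasp is the z of the grasp point in the tool frame, in m); z points along the fingers, y is the line along which they close (so a half turn about z gives the same grasp; the last joint's range is limited). The gripper opens to 85 mm and grips with 20 to 120 N. Pads are 22 mm wide; open, the fingers measure 114 mm over their backs; the gripper's body (76 mm by 85 mm) begins 54 mm behind the grasp point. The pads swing forward as they close: fully open they stand 13 mm farther back than shut.
Start: joints at [-1.358, 0.091, 1.231, -0, 1.82, -0.057], TCP at [0.16, -0.578, 0.2] pointing down, gripper open.
Joint ranges: [-2.87, 2.87], [-0.86, 2.18], [0.17, 2.46], [-1.51, 4.65], [0.06, 2.69], [-2.65, 2.65]. Speed limits (rad/s): [2.57, 2.57, 3.01, 3.14, 3.14, 3.14].

### API

Orientations are given as a unit quaternion [w, x, y, z].
In Python, from workcell import env gives the robot as it stands.
- The arm moves only by the tool play_rows, never from a script. Its argument "moves" is one flat list of numbers, 6 for each row, row after row: the shift along the tool's x, y, z in mm, then the turn, a rotation vector about the tool's x, y, z in degrees. In form: [dx, dy, dz, wx, wy, wz, dx, dy, dz, wx, wy, wz, ...]. A call has 1 to 20 rows; each row is the pose to reach, as a shift and turn from the pose commanded when the call began, along the tool's axes at that moment; what a row does not reach only later rows make up. A row lasts 1/10 s, in which the tool goes at most 50 mm and 8.59 degrees, less where a joint would pass 70% of its speed; a pose out of reach is approached as far as the arm can. A call with a gripper value outside its range is refused whole. "claw" is the finger opening in mm, from 0 to 85.4, set as the call begins (left out, the last holds). The fingers move at their own pace and stop on an object; the grip force is fixed at half the most. Time passes only in rows, so rows that repeat a pose let the fingers close. It gives the time, the measured TCP pose, the force, the opening and the grip force at its end, in the units of the state.
- env.sense(): the state, without advancing time (a new reading comes with each control period).
- env.capture(name): name is "scene" or "top" or "wrist"; returns a dict with "image" (384x512x3 uint8, red, green, blue), "z_map" (384x512 float32, m along the optical axis (not along the pixel's ray), 0 where there is no reading), "fx", "fy", "cx", "cy" (pixels), "distortion" ([k1, k2, p1, p2, k3] as OpenCV has them; the pictures are not rectified), "rvec" (rotation vector, rad) and "tvec" (3), from world to camera coordinates, as OpenCV has them. Camera axes: x right, y down, z forward; pixel columns grow to the right and rows downward; lengths in m; the calibration is good to about 2 mm. A picture is of the moment at which its call begins.
- env.finish_job(): hands the job in; it is judged then, once.
The state is a dict: "time_s": time; "qpos": joint angles; "joint_vel": joint speeds; "joint_torque": joint torques, N m; "tool_pos": TCP position; "tcp_rot": TCP orientation; "wrist_force": force on the tool from outside, world axes, zero at the start; "moment": the same for the moment, N m; "grip_width": finger opening in m; "grasp_force": force on a finger pad.
Only numpy, scipy, OpenCV 4.12 (cv2) and the standard library are available. Lean on these libraries where they do the work, as an engineer would, in place of code of your own. Each camera call takes 0.05 s, during which the arm holds its last target. There are 200 camera calls.

## Working session

There is one attempt and no reset: what is moved stays moved. The work goes in short steps, Python scripts to look and compute and a tool call to move; the robot and the scene stay as the last step left them, time stands still between calls to the robot, and variables do not carry over. Pictures are saved under pics/ and viewed, at most 10 in all, crops included, and the job is handed in when it is done.

Besides the shell and the picture viewer there is one more tool, called after ">>>" as a command line: name --argument value ..., lists and objects as JSON in quotes. play_rows: Moves the arm, as the interface text tells. Its arguments: {"type":"object","properties":{"moves":{"type":"array"},"claw":{"type":"number"}},"required":["moves"]}

```bash
mkdir -p pics; ls; cat > h.py <<'E'
import numpy as np, cv2, pickle
from scipy.spatial.transform import Rotation as R
def cap(env,n):
    d=env.capture(n); pickle.dump(d,open(f'{n}.pkl','wb')); return d
def load(n): return pickle.load(open(f'{n}.pkl','rb'))
def K(d): return np.array([[d['fx'],0,d['cx']],[0,d['fy'],d['cy']],[0,0,1.]])
def ray(d,uv,z):
    uv=np.float64(uv).reshape(-1,1,2)
    n=cv2.undistortPoints(uv,K(d),np.float64(d['distortion'])).reshape(-1,2)
    Rm=cv2.Rodrigues(np.float64(d['rvec']))[0]; t=np.float64(d['tvec']).ravel()
    c=-Rm.T@t; v=np.c_[n,np.ones(len(n))]@Rm
    return c+v*((z-c[2])/v[:,2])[:,None]
def cloud(d):
    h,w=d['z_map'].shape; u,v=np.meshgrid(np.arange(w),np.arange(h))
    n=cv2.undistortPoints(np.float64(np.c_[u.ravel(),v.ravel()]).reshape(-1,1,2),K(d),np.float64(d['distortion'])).reshape(-1,2)
    z=d['z_map'].ravel()
    Rm=cv2.Rodrigues(np.float64(d['rvec']))[0]; t=np.float64(d['tvec']).ravel()
    P=(np.c_[n*z[:,None],z]-t)@Rm; P[z==0]=np.nan
    return P.reshape(h,w,3)
E
python3 - <<'E'
from workcell import env
from h import *
a=cap(env,'scene');b=cap(env,'top')
cv2.imwrite('pics/top.png',cv2.resize(b['image'][...,::-1],(800,600)))
cv2.imwrite('pics/scene.png',cv2.resize(a['image'][...,::-1],(800,600)))
print(env.sense(),env.tcp_to_grasp)
E
```

```text
pics
{'time_s': 0.1, 'qpos': array([-1.35769997e+00,  9.18282830e-02,  1.23181752e+00,  2.88564457e-05,
        1.81976511e+00, -5.67041727e-02]), 'joint_vel': array([ 0.00119688, -0.00089812, -0.00378735, -0.00030487, -0.00028244,
        0.00091905]), 'joint_torque': array([ 2.55765066e-03, -4.60216498e+01, -4.19219220e+01, -1.93145229e-05,
        1.06060281e-02, -3.25212795e-06]), 'tool_pos': array([ 0.15986395, -0.57799021,  0.1989078 ]), 'tcp_rot': array([-9.07444639e-04,  9.90913864e-01,  1.34494936e-01, -5.70741517e-05]), 'wrist_force': array([-0.26437249, -0.48086596, -0.438455  ]), 'moment': array([-0.02421008, -0.00737902,  0.04553837]), 'grasp_force': 0.0, 'grip_width': 0.08544748049406135} -0.0187
```

View pics/top.png

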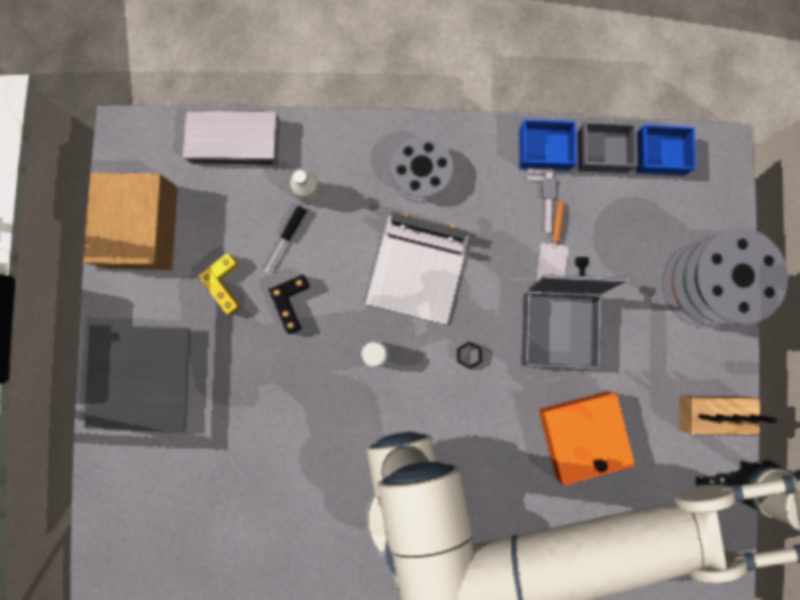

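View pics/scene.png

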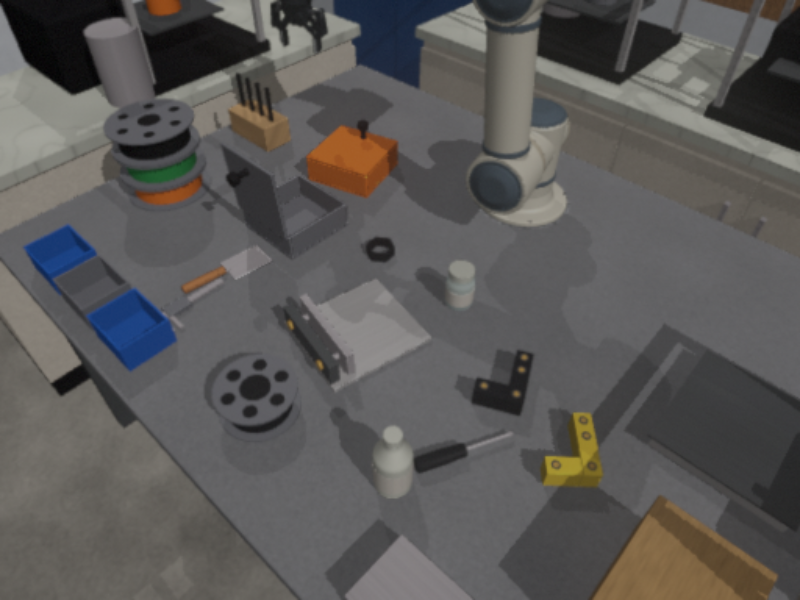

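The top view shows these elbow candidates (800x600 pixels):
- Black L at (290,303): this is the one I want.
- Yellow L at (220,283): the look-alike.
- Other dark items: hex ring at (470,355), and the driver handle at (293,222).

For the case, the grey open one is at (563,328) with its lid upright at (575,285). The orange one at (587,437) is the look-alike. The gauge is at (418,268), with the bar on its far side.

```bash
cat > meas.py <<'E'
from h import *
def elbow(d,roi,z=0.04,thr=60,show=False):
    x0,y0,x1,y1=roi; im=d['image']; P=cloud(d)
    m=np.zeros(im.shape[:2],np.uint8)
    m[y0:y1,x0:x1]=((im.max(2)<thr)|0)[y0:y1,x0:x1]*255
    m=cv2.morphologyEx(m,cv2.MORPH_CLOSE,np.ones((5,5)))
    return m
E
python3 - <<'E'
from h import *
d=load('top');P=cloud(d);im=d['image']
f=512/800
x0,y0,x1,y1=[int(v*f) for v in (250,260,330,345)]
Z=P[y0:y1,x0:x1,2]
np.set_printoptions(precision=3,suppress=True,linewidth=250)
print((Z[::3,::3]*1000).round())
print(im.max(2)[y0:y1:3,x0:x1:3])
for n,roi in {'plate':(350,200,490,335),'case':(510,265,640,385)}.items():
    x0,y0,x1,y1=[int(v*f) for v in roi]
    Q=P[y0:y1,x0:x1]; 
    if n=='plate':
        for lo,hi in((.005,.02),(.045,.058),(.058,.075)):
            m=((Q[...,2]>lo)&(Q[...,2]<hi)); q=Q[m]
            r=cv2.minAreaRect(np.float32(q[:,:2]*1000)); print(n,lo,m.sum(),r,cv2.boxPoints(r).round(1).tolist())
    else:
        for lo,hi in((.003,.012),(.05,.068),(.08,.3)):
            m=((Q[...,2]>lo)&(Q[...,2]<hi)); q=Q[m]
            r=cv2.minAreaRect(np.float32(q[:,:2]*1000)); print(n,lo,m.sum(),r,cv2.boxPoints(r).round(1).tolist())
c=cv2.resize(im[150:225,150:320],(0,0),fx=4.7,fy=4.7,interpolation=cv2.INTER_CUBIC)
c2=cv2.resize(im[150:260,310:420],(0,0),fx=2.2,fy=2.2,interpolation=cv2.INTER_CUBIC)
c=np.vstack([c[:350,:790],np.pad(c2,((0,0),(0,790-c2.shape[1]),(0,0)))])
cv2.imwrite('pics/crop1.png',c[...,::-1]);print(c.shape)
E
```

```text
[[-1. -1.  4.  1.  5. 20.  2.  2. -3.  1. -4. -0. -6.  1. -0.  3.  4.]
 [ 0.  3.  7. -2. 17.  2. -3.  1.  7.  3.  5.  7.  4. -2.  4.  1.  5.]
 [ 1.  2.  5. -2. 14.  3.  3.  5.  4.  6. -1. 10.  2. -1.  1.  0. -1.]
 [ 2. -0.  7.  0.  6.  2.  3.  6. -2. -0.  2. -2.  5.  1. -3.  5. -1.]
 [ 0.  3.  5. -1.  3.  7. -1.  4.  3. 43. 42. 37.  5.  1.  1.  1. -1.]
 [ 3.  1.  0. -2.  8. 11. -3. 40. 43. 40. 41. 44. 29.  3.  6.  5.  6.]
 [ 2. -2.  5. -2.  5. 35. 44. 47. 40. 40. 39. 39. 15.  5.  5.  3.  1.]
 [ 2.  1. -1.  2.  3. 42. nan 40. 40. 37.  7. -1. -6.  2.  0.  6. -2.]
 [-0. -2.  6.  1.  2. 39. 39. 42. 23.  1. -4.  0.  3.  4.  2.  4.  6.]
 [ 2.  3.  3.  4. -5. 39. 41. 45. 41.  1.  4.  2.  2.  3. -1.  1.  0.]
 [ 3.  6.  3.  1. -4. -1. 47. 42. 45. 10.  3.  2.  6. -2.  1.  5. -5.]
 [ 3.  3.  3.  1.  2.  8. 46. 45. 43. 39.  4. -0.  1. -1.  0.  2.  2.]
 [ 3.  3. -1.  5. nan  5.  2. 40. 44. 42.  5.  6.  1. -0.  1.  3.  5.]
 [ 2.  1.  2.  1.  1. -8. -5. 39. 42. 42.  2.  4.  2.  1.  5.  6.  1.]
 [-1. -1.  2.  0.  2.  5.  2.  2. 41. 40. 32.  4.  1.  2.  3. -1.  2.]
 [ 3.  2.  6.  0.  7.  4.  2.  4. 4
[... 2331 characters left out ...]
332031, 303.6172180175781), 1.0781631469726562) [[312.29998779296875, -205.10000610351562], [318.0, -508.6000061035156], [593.2000122070312, -503.5], [587.5, -199.89999389648438]]
case 0.05 409 ((435.2577209472656, -313.94708251953125), (166.52774047851562, 167.66741943359375), 88.59432220458984) [[349.3999938964844, -395.1000061035156], [517.0, -399.20001220703125], [521.0999755859375, -232.8000030517578], [353.5, -228.6999969482422]]
case 0.08 579 ((539.3311157226562, -315.3214416503906), (165.16964721679688, 42.628604888916016), 89.33162689208984) [[517.0999755859375, -397.70001220703125], [559.7000122070312, -398.1000061035156], [561.5999755859375, -233.0], [519.0, -232.5]]
(592, 790, 3)
```

View pics/crop1.png

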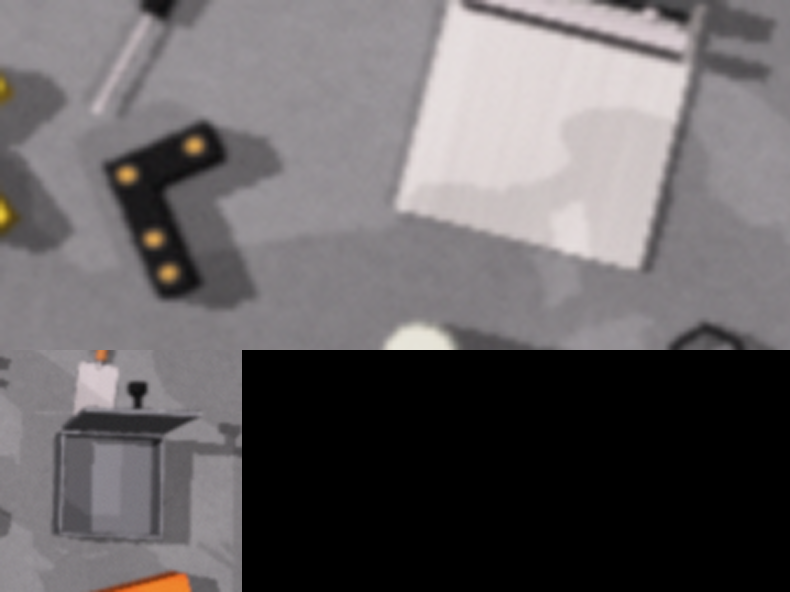

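The crop confirms it: black L with its corner at (110,165), the short arm ending at (215,140) and the long arm at (180,290). The case is open and grey, with the knob lid at the back. Next I'll get precise edges.

```bash
cat > meas.py <<'E'
from h import *
def up(d,roi,s=4):
    x0,y0,x1,y1=roi
    return cv2.resize(d['image'][y0:y1,x0:x1],(0,0),fx=s,fy=s,interpolation=cv2.INTER_CUBIC)
def back(c,roi,s=4): return (c.reshape(-1,2)+.5)/s-.5+np.array(roi[:2])
def big(m):
    cs,_=cv2.findContours(m,cv2.RETR_EXTERNAL,cv2.CHAIN_APPROX_NONE); return max(cs,key=cv2.contourArea)
def elbow_pose(d,roi,z=.04,thr=65):
    """outer contour of black L -> (centre mm, heading of elbow x deg)"""
    m=(up(d,roi).max(2)<thr).astype(np.uint8)*255
    k=big(cv2.morphologyEx(m,cv2.MORPH_CLOSE,np.ones((9,9))))
    q=np.float32(ray(d,back(k,roi),z)[:,:2]*1000)
    h=cv2.approxPolyDP(cv2.convexHull(q),12,True).reshape(-1,2)
    l=cv2.approxPolyDP(q,10,True).reshape(-1,2)
    return q,h,l
E
python3 - <<'E'
from meas import *
np.set_printoptions(precision=1,suppress=True,linewidth=200)
d=load('top')
roi=(158,164,212,222)
q,h,l=elbow_pose(d,roi); print('hull',h.tolist(),'\nL',l.tolist(), cv2.contourArea(q))
roi=(225,125,310,215)
m=(up(d,roi).min(2)>165).astype(np.uint8)*255
k=big(cv2.morphologyEx(m,cv2.MORPH_CLOSE,np.ones((25,25))))
p=np.float32(ray(d,back(k,roi),.010)[:,:2]*1000)
print('plate',cv2.minAreaRect(p),cv2.approxPolyDP(cv2.convexHull(p),15,True).reshape(-1,2).tolist())
E
```

```text
hull [[541.993408203125, 268.10015869140625], [508.52191162109375, 340.4846496582031], [412.17071533203125, 293.4797058105469], [423.3989562988281, 264.2578430175781], [516.9895629882812, 251.31507873535156]] 
L [[541.993408203125, 268.10015869140625], [508.52191162109375, 340.4846496582031], [412.17071533203125, 293.4797058105469], [423.3989562988281, 264.2578430175781], [492.213623046875, 294.975341796875], [515.217041015625, 252.1199188232422]] 5428.953380421735
plate ((563.089111328125, 12.360771179199219), (192.11654663085938, 207.53594970703125), 76.68740844726562) [[685.3292846679688, 79.31832885742188], [484.9977111816406, 125.7492904663086], [445.4388427734375, -56.207576751708984], [622.8283081054688, -90.89107513427734]]
```

```bash
cat > go.py <<'E'
from h import *
import sys
from workcell import env
G=(575,9.5,-12.8)
def rot(H):
    c,s=np.cos(np.radians(H)),np.sin(np.radians(H)); return np.array([[c,s,0],[s,-c,0],[0,0,-1.]])
def to(x,y,z,H,st=None):
    st=st or env.sense(); w,a,b,c=st['tcp_rot']; Rc=R.from_quat([a,b,c,w]).as_matrix()
    p=Rc.T@(np.array([x,y,z])-st['tool_pos']*1000)
    r=np.degrees(R.from_matrix(Rc.T@rot(H)).as_rotvec())
    return np.round(np.r_[p,r],1).tolist()
def f2w(F,x,y):
    a=np.radians(F[2]);c,s=np.cos(a),np.sin(a); return F[0]+c*x-s*y,F[1]+s*x+c*y
def brief():
    s=env.sense(); w,a,b,c=s['tcp_rot']; m=R.from_quat([a,b,c,w]).as_matrix()
    print('t',round(s['time_s'],2),'pos',(s['tool_pos']*1000).round(1),'H',round(np.degrees(np.arctan2(m[1,0],m[0,0])),1),'F',s['wrist_force'].round(1),'w',round(s['grip_width']*1000,1),'gf',round(s['grasp_force'],1),'q',s['qpos'].round(2))
E
python3 - <<'E'
from go import *
x,y=f2w((477,281,205.6),-40,20); print(x,y,to(x,y,150,115.6))
E
```

```text
521.7150160322442 280.24677942397705 [577.5, -730.6, 50.3, -0.1, -0.1, -100.1]
```

>>> play_rows --moves '[577.5,-730.6,0,0,0,-100,577.5,-730.6,0,0,0,-100,577.5,-730.6,0,0,0,-100,577.5,-730.6,0,0,0,-100,577.5,-730.6,0,0,0,-100,577.5,-730.6,0,0,0,-100,577.5,-730.6,0,0,0,-100,577.5,-730.6,0,0,0,-100,577.5,-730.6,0,0,0,-100,577.5,-730.6,0,0,0,-100,577.5,-730.6,0,0,0,-100,577.5,-730.6,0,0,0,-100,577.5,-730.6,0,0,0,-100,577.5,-730.6,0,0,0,-100,577.5,-730.6,0,0,0,-100,577.5,-730.6,0,0,0,-100,577.5,-730.6,0,0,0,-100,577.5,-730.6,0,0,0,-100,577.5,-730.6,0,0,0,-100,577.5,-730.6,0,0,0,-100]' --claw 85

```text
time_s: 2.1
tool_pos: [0.5217, 0.2832, 0.1973]
tcp_rot: [-0.001, 0.532, 0.847, -0.001]
wrist_force: [-0.3, -0.1, -0.2]
grip_width: 0.0848
grasp_force: 0.0
```

```bash
python3 - <<'E'
from go import *
from meas import *
brief()
d=cap(env,'wrist'); cv2.imwrite('pics/w1.png',d['image'][...,::-1])
x,y=f2w((477,281,205.6),-40,20); print(to(x,y,150,115.6),to(x,y,6,115.6))
q,h,l=elbow_pose(d,(0,0,512,384)); print(l.tolist())
E
```

```text
t 2.1 pos [521.7 283.2 197.3] H 115.7 F [-0.3 -0.1 -0.2] w 84.8 gf 0.0 q [ 0.44  0.08  1.25  0.    1.82 -0.01]
[-1.0, -0.1, 48.0, -0.2, -0.0, 0.0] [-1.0, 0.4, 192.0, -0.2, -0.0, 0.0]
[[303.1708679199219, -217.6016082763672], [414.73956298828125, -166.12789916992188], [417.54071044921875, -105.30486297607422], [439.9225769042969, -80.77699279785156], [480.1053771972656, -135.48248291015625], [868.4334716796875, 54.412689208984375], [851.234619140625, 120.38663482666016], [883.7737426757812, 123.33261108398438], [932.459228515625, 87.04547882080078], [1040.58642578125, 143.0122528076172], [1000.6610107421875, 189.2445526123047], [889.815185546875, 230.56980895996094], [848.1952514648438, 230.69349670410156], [837.8511352539062, 210.97361755371094], [806.7286987304688, 203.78665161132812], [701.112548828125, 240.4409637451172], [750.7849731445312, 208.9204559326172], [742.7372436523438, 186.58338928222656], [666.9510498046875, 240.34930419921875], [686.4779052734375, 191.65045166015625], [743.1788940429688, 142.53353881835938], [743.951416015625, 88.31120300292969], [711.4864501953125, 74.45249938964844], [652.0026245117188, 94.69445037841797], [656.2736206054688, 64.00521850585938], [565.9635009765625, 22.26266860961914], [542.7388916015625, -24.61603546142578], [490.0263671875, 19.402311325073242], [486.35748291015625, 95.95594024658203], [461.21221923828125, 140.76800537109375], [456.3533020019531, 46.55305480957031], [433.1451110839844, 54.77400588989258], [440.7165832519531, 113.89483642578125], [401.03363037109375, 6.2008376121521], [376.54022216796875, -13.221805572509766], [355.6129150390625, -8.106820106506348], [328.42779541015625, -42.3235969543457], [291.5459289550781, -154.471435546875]]
```

View pics/w1.png

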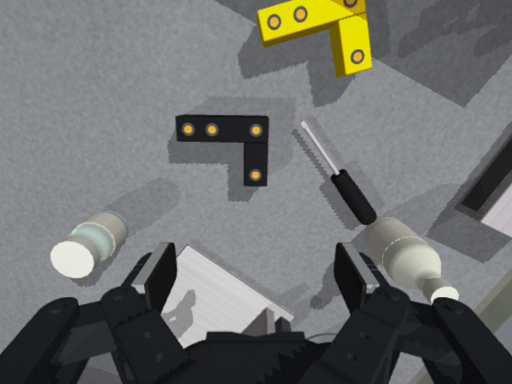

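The wrist view shows the elbow square to the tool: corner at (267,117), long end at (177,117), short end at (256,186). The driver shaft at (320,145) is clear of the finger. Next I'll refine with a region of interest.

```bash
python3 - <<'E'
from go import *
from meas import *
np.set_printoptions(precision=1,suppress=True)
d=load('wrist')
q,h,l=elbow_pose(d,(165,100,280,200),thr=50); print(l.round(1).tolist(),cv2.contourArea(q))
P=cloud(d);print(P[150,256],P[130,230])
E
```

```text
[[410.29998779296875, 298.8999938964844], [422.5, 273.70001220703125], [492.8999938964844, 306.1000061035156], [516.5, 258.0], [541.5, 270.1000061035156], [505.0, 344.8999938964844]] 4757.583367541898
[0.5 0.3 0. ] [0.5 0.3 0. ]
```

```bash
python3 - <<'E'
from go import *
x,y=f2w((476,284,205.9),-40,20); print(x,y,to(x,y,100,115.9),to(x,y,5,115.9))
E
```

```text
520.7183469255613 283.4809159556045 [2.4, 0.6, 98.0, -0.2, -0.0, -0.3] [2.4, 0.9, 193.0, -0.2, -0.0, -0.3]
```

>>> play_rows --moves '[2.4,0.7,50,0,0,0,2.4,0.7,100,0,0,0,2.4,0.7,140,0,0,0,2.4,0.7,165,0,0,0,2.4,0.7,180,0,0,0,2.4,0.7,190,0,0,0,2.4,0.7,192,0,0,0,2.4,0.7,192,0,0,0]' --claw 62

```text
time_s: 2.95
tool_pos: [0.5221, 0.2824, 0.0094]
tcp_rot: [0.001, 0.534, 0.845, 0.001]
wrist_force: [0.9, -1.3, 0.6]
grip_width: 0.0618
grasp_force: 0.0
```

>>> play_rows --moves '[0,0,0,0,0,0,0,0,0,0,0,0,0,0,0,0,0,0,0,0,0,0,0,0,0,0,0,0,0,0,0,0,0,0,0,0,0,0,0,0,0,0,0,0,0,0,0,0]' --claw 0

```text
time_s: 3.75
tool_pos: [0.5218, 0.2825, 0.0088]
tcp_rot: [0.0, 0.534, 0.846, 0.001]
wrist_force: [-1.4, -0.4, 5.1]
grip_width: 0.0001
grasp_force: 2.7
```

```bash
python3 - <<'E'
from go import *
brief()
E
```

```text
t 3.75 pos [521.8 282.5   8.8] H 115.5 F [-1.4 -0.4  5.1] w 0.1 gf 2.7 q [ 0.44  0.12  1.54  0.    1.48 -0.01]
```

```bash
python3 - <<'E'
from go import *
d=cap(env,'wrist');t=cap(env,'top')
c=cv2.resize(t['image'][140:240,130:260],(499,384),interpolation=cv2.INTER_CUBIC)
cv2.imwrite('pics/w2.png',cv2.resize(np.hstack([d['image'],c])[...,::-1],(800,304)))
E
```

```text
(no output)
```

View pics/w2.png

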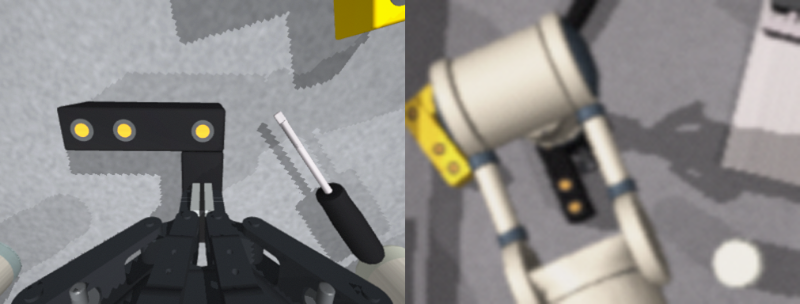

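```bash
python3 - <<'E'
from go import *
from meas import *
d=load('wrist'); im=d['image']
uv=np.array([[58,108],[225,104],[222,178]])*1.0*1011/800
print(uv, ray(d,uv,.04)*1000)
# project tcp
for z in (9,28,40):
    p,_=cv2.projectPoints(np.array([[.5218,.2825,z/1000]]),np.float64(d['rvec']),np.float64(d['tvec']),K(d),np.float64(d['distortion']));print(z,p.ravel())
P=cloud(d)
for u,v in [(150,170),(255,165),(255,205),(255,225),(255,240),(245,260),(265,260)]: print((u,v),(P[v,u]*1000).round(0))
E
```

```text
[[ 73.2975  136.485  ]
 [284.34375 131.43   ]
 [280.5525  224.9475 ]] [[410.40332004 299.18786787  40.        ]
 [506.41458882 347.88675348  40.        ]
 [528.55944491 300.39752837  40.        ]]
9 [256.13204502 223.0091784 ]
28 [256.23680052 235.93065048]
40 [256.31514398 245.58912446]
(150, 170) [451. 300.  41.]
(255, 165) [500. 326.  40.]
(255, 205) [510. 306.  41.]
(255, 225) [515. 294.  41.]
(255, 240) [516. 293.  56.]
(245, 260) [512. 291.  74.]
(265, 260) [520. 295.  74.]
```

```bash
python3 - <<'E'
from go import *
d=load('wrist')
c=cv2.resize(d['image'][180:384,140:380],(705,600),interpolation=cv2.INTER_CUBIC)
cv2.imwrite('pics/w3.png',np.clip(c.astype(float)*2,0,255)[...,::-1])
E
```

```text
[ WARN:0@0.273] global loadsave.cpp:1063 imwrite_ Unsupported depth image for selected encoder is fallbacked to CV_8U.
```

View pics/w3.png

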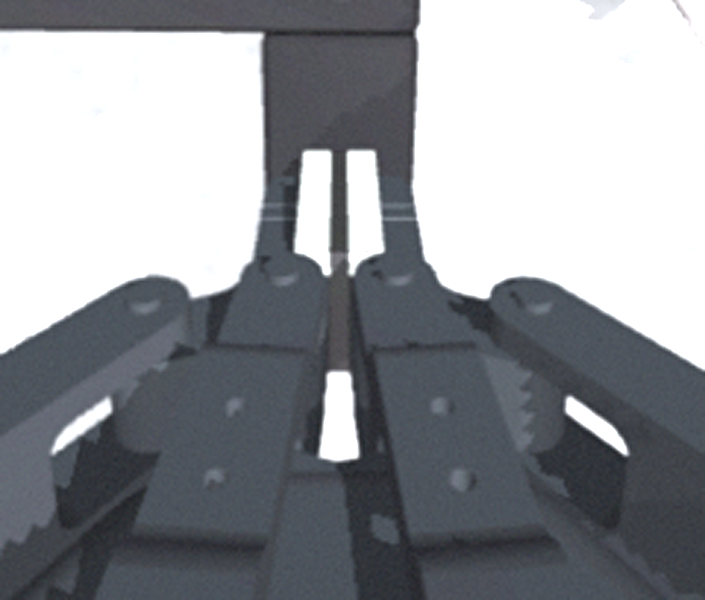

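```bash
python3 - <<'E'
from go import *
d=load('wrist');P=cloud(d)
for u,v in [(247,233),(247,238),(247,250),(247,262),(263,235),(263,250),(255,235),(255,262),(255,275),(255,290),(255,310),(255,325),(235,250),(275,250)]: print((u,v),(P[v,u]*1000).round(0),d['image'][v,u])
brief()
E
```

```text
(247, 233) [512. 291.  47.] [158 163 162]
(247, 238) [512. 291.  52.] [157 161 161]
(247, 250) [513. 291.  65.] [157 161 161]
(247, 262) [513. 291.  75.] [156 161 161]
(263, 235) [520. 295.  49.] [157 163 162]
(263, 250) [519. 295.  66.] [157 162 161]
(255, 235) [516. 293.  49.] [37 38 38]
(255, 262) [516. 293.  76.] [36 36 36]
(255, 275) [518. 288.  77.] [41 41 42]
(255, 290) [522. 281.  77.] [40 39 41]
(255, 310) [556. 208.  -0.] [170 172 177]
(255, 325) [563. 195.   0.] [177 180 185]
(235, 250) [509. 284.  57.] [44 48 51]
(275, 250) [527. 293.  58.] [51 55 60]
t 3.85 pos [521.8 282.5   8.8] H 115.5 F [-1.3 -0.8  6.1] w 0.1 gf 2.7 q [ 0.44  0.12  1.54  0.    1.48 -0.01]
```

>>> play_rows --moves '[0,0,0,0,0,0,0,0,0,0,0,0,0,0,0,0,0,0,0,0,0,0,0,0]' --claw 70

```text
time_s: 4.25
tool_pos: [0.5208, 0.282, 0.007]
tcp_rot: [-0.001, 0.534, 0.846, -0.001]
wrist_force: [-0.4, -0.5, -0.3]
grip_width: 0.0584
grasp_force: 0.0
```

```bash
python3 - <<'E'
from go import *
brief()
d=cap(env,'wrist');P=cloud(d)
for v in range(200,345,8): print(v,(P[v,256]*1000).round(0),d['image'][v,256])
cv2.imwrite('pics/w4.png',np.clip(d['image'].astype(int)*2,0,255).astype(np.uint8)[...,::-1])
E
```

```text
t 4.25 pos [520.8 282.    7. ] H 115.5 F [-0.4 -0.5 -0.3] w 58.4 gf 0.0 q [ 0.44  0.12  1.54  0.    1.48 -0.01]
200 [508. 308.  40.] [40 42 43]
208 [510. 304.  41.] [39 38 42]
216 [512. 299.  40.] [39 41 43]
224 [514. 296.  42.] [39 40 42]
232 [516. 291.  41.] [39 38 42]
240 [519. 286.  40.] [41 42 45]
248 [521. 282.  41.] [110 116 117]
256 [523. 277.  41.] [252 224  66]
264 [525. 272.  40.] [246 204  88]
272 [528. 266.  39.] [41 42 45]
280 [543. 236.   1.] [136 137 141]
288 [546. 228.  -1.] [136 139 143]
296 [549. 222.   1.] [135 136 140]
304 [552. 215.   1.] [136 139 143]
312 [556. 208.   0.] [125 127 130]
320 [559. 201.   0.] [128 130 135]
328 [563. 193.  -0.] [146 149 153]
336 [567. 185.  -0.] [108 110 114]
344 [516. 292. 117.] [40 41 45]
```

View pics/w4.png

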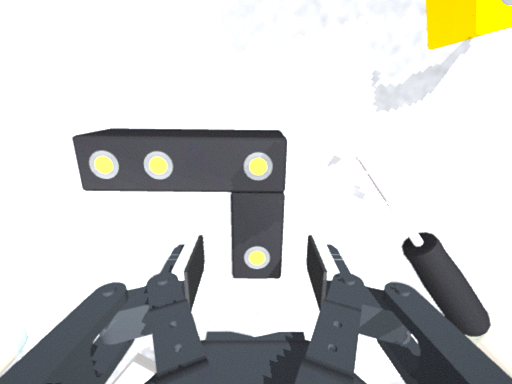

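The picture shows the elbow undisturbed between the pads: short arm at (257,235), pad tips at (200,237) and (308,237). The tips may sit higher than the reported TCP, so I'll check that with depth.

```bash
python3 - <<'E'
from go import *
d=load('wrist');P=cloud(d)
for u,v in [(198,240),(197,245),(193,255),(190,262),(202,240),(201,250),(312,240),(315,245),(320,262),(200,265),(170,250)]: print((u,v),(P[v,u]*1000).round(0),d['image'][v,u],round(float(d['z_map'][v,u]),3))
# gripper points lowest z near
m=(d['z_map']>0)&(d['z_map']<.2); print('nearest pts',np.nanmin(P[...,2][m]),m.sum())
Rm=cv2.Rodrigues(np.float64(d['rvec']))[0];print('cam',(-Rm.T@np.float64(d['tvec']).ravel()),Rm[2])
t=cap(env,'top');s=cap(env,'scene')
for n,c in(('top',t),('scene',s)):
    for z in(.007,.04):
        p,_=cv2.projectPoints(np.array([[.5208,.282,z]]),np.float64(c['rvec']),np.float64(c['tvec']),K(c),np.float64(c['distortion']));print(n,z,p.ravel())
c=cv2.resize(s['image'][150:300,230:400],(680,600),interpolation=cv2.INTER_CUBIC)
cv2.imwrite('pics/s2.png',np.clip(c.astype(int)*1.5,0,255).astype(np.uint8)[...,::-1])
E
```

```text
(198, 240) [488. 279.  53.] [33 36 35] 0.144
(197, 245) [489. 280.  58.] [34 35 35] 0.138
(193, 255) [489. 280.  68.] [33 34 33] 0.129
(190, 262) [489. 280.  74.] [35 37 36] 0.124
(202, 240) [nan nan nan] [46 47 48] 0.0
(201, 250) [492. 272.  48.] [31 32 31] 0.151
(312, 240) [542. 305.  53.] [35 35 36] 0.143
(315, 245) [543. 305.  57.] [51 53 53] 0.139
(320, 262) [541. 305.  74.] [31 32 34] 0.124
(200, 265) [495. 267.  54.] [28 29 30] 0.147
(170, 250) [474. 231.  -0.] [191 194 199] 0.206
nearest pts -0.0029437392953910475 160706
cam [0.48579074 0.35514797 0.1810869 ] [ 0.13147128 -0.28455075 -0.94960317]
top 0.007 [190.55361507 182.7655056 ]
top 0.04 [188.91366819 181.80879893]
scene 0.007 [310.60871072 254.30895848]
scene 0.04 [312.06102337 247.13510675]
```

View pics/s2.png

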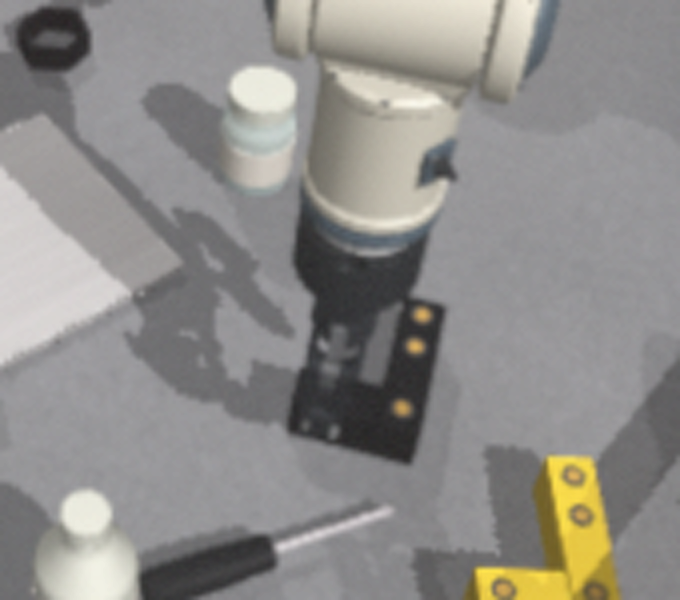

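The scene crop shows the gripper standing above the elbow's short arm at (330,350), not around it. Depth puts the closed tips at z≈41 with a reported TCP z of 9. They rested on the elbow top with about 5 N, so the real tips sit about 32 mm higher than reported. I'll lower gently and check the force.

>>> play_rows --moves '[0,0,8,0,0,0,0,0,16,0,0,0,0,0,22,0,0,0,0,0,27,0,0,0,0,0,30,0,0,0,0,0,30,0,0,0]' --claw 70

```text
time_s: 5.0
tool_pos: [0.521, 0.2821, -0.0227]
tcp_rot: [-0.0, 0.534, 0.846, -0.0]
wrist_force: [-0.0, 0.3, 0.6]
grip_width: 0.0702
grasp_force: 0.0
```

```bash
python3 - <<'E'
from go import *
brief()
d=cap(env,'wrist');P=cloud(d)
q=P[(d['z_map']>0)&(d['z_map']<.17)]
# gripper pts: tool frame lateral
s=env.sense();w,a,b,c=s['tcp_rot'];Rc=R.from_quat([a,b,c,w]).as_matrix()
l=(P-s['tool_pos'])@Rc*1000
for lo in (-45,30):
    m=(l[...,1]>lo)&(l[...,1]<lo+15)&(abs(l[...,0])<14); print(lo,m.sum(),np.sort(P[m][:,2]*1000)[:40:4].round(), l[m].min(0).round(), l[m].max(0).round())
E
```

```text
t 5.0 pos [521.  282.1 -22.7] H 115.5 F [-0.   0.3  0.6] w 70.2 gf 0.0 q [ 0.44  0.14  1.57 -0.    1.43 -0.01]
-45 3566 [-1. -1. -1. -1. -1. -1. -1. -1. -1. -1.] [ -14.  -45. -119.] [ 14. -30. -21.]
30 3750 [-2. -1. -1. -1. -1. -1. -1. -1. -1. -1.] [ -14.   30. -114.] [ 14.  45. -21.]
```

>>> play_rows --moves '[0,0,1,0,0,0,0,0,1,0,0,0,0,0,1,0,0,0,0,0,1,0,0,0,0,0,1,0,0,0,0,0,1,0,0,0,0,0,1,0,0,0]' --claw 0

```text
time_s: 5.75
tool_pos: [0.5218, 0.2824, -0.0225]
tcp_rot: [0.0, 0.534, 0.846, 0.0]
wrist_force: [0.8, 1.4, 3.4]
grip_width: 0.0291
grasp_force: 59.7
```

```bash
python3 - <<'E'
from go import *
brief()
H=G[2]
for X,z in((0,82),(0,-10),(40,-11)):
    x,y=f2w(G,X-64,-40); print(X,z,np.round((x,y),1),to(x,y,z,H))
E
```

```text
t 5.75 pos [521.8 282.4 -22.5] H 115.5 F [0.8 1.4 3.4] w 29.1 gf 59.7 q [ 0.44  0.14  1.57 -0.    1.42 -0.01]
0 82 [503.7 -15.3] [-261.1, -144.1, -104.7, 0.0, -0.1, 128.3]
0 -10 [503.7 -15.3] [-261.1, -144.2, -12.7, 0.0, -0.1, 128.3]
40 -11 [542.7 -24.2] [-285.8, -112.8, -11.6, 0.0, -0.1, 128.3]
```

>>> play_rows --moves '[0,0,-40,0,0,0,0,0,-80,0,0,0,0,0,-105,0,0,0,-52,-29,-105,0,0,8.5,-104,-58,-105,0,0,17,-156,-86,-105,0,0,25.5,-208,-115,-105,0,0,34,-250,-138,-105,0,0,42.5,-261,-144,-105,0,0,51,-261,-144,-105,0,0,59.5,-261,-144,-105,0,0,68,-261,-144,-105,0,0,76.5,-261,-144,-105,0,0,85,-261,-144,-105,0,0,93.5,-261,-144,-105,0,0,102,-261,-144,-105,0,0,110.5,-261,-144,-105,0,0,119,-261,-144,-105,0,0,127.5,-261,-144,-105,0,0,128.3,-261,-144,-105,0,0,128.3]'

```text
time_s: 7.75
tool_pos: [0.5032, -0.0153, 0.0814]
tcp_rot: [-0.0, 0.994, -0.11, -0.001]
wrist_force: [-0.5, 0.3, -1.2]
grip_width: 0.0293
grasp_force: 59.8
```

```bash
python3 - <<'E'
from go import *
from meas import *
brief()
for X,z in((0,-10),(0,-12),(40,-11)):
    x,y=f2w(G,X-64,-40); print(X,z,to(x,y,z,G[2]))
d=cap(env,'wrist');im=d['image']
cv2.imwrite('pics/w5.png',np.clip(im.astype(int)*1.3,0,255).astype(np.uint8)[...,::-1])
E
```

```text
t 7.75 pos [503.2 -15.3  81.4] H -12.7 F [-0.5  0.3 -1.2] w 29.3 gf 59.8 q [-0.1  -0.16  1.69  0.    1.62  1.69]
0 -10 [0.7, -0.1, 91.4, 0.0, 0.1, 0.1]
0 -12 [0.7, -0.1, 93.4, 0.0, 0.1, 0.1]
40 -11 [40.7, 0.0, 92.3, 0.0, 0.1, 0.1]
```

View pics/w5.png

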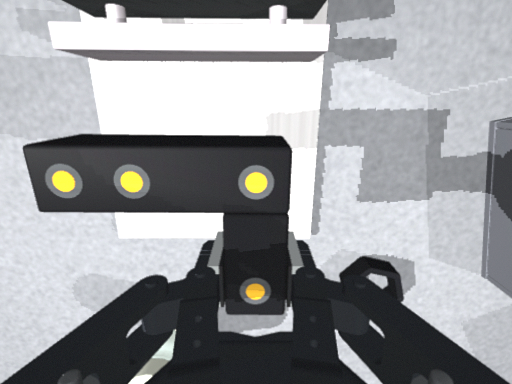

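The elbow is held square by the short arm at (255,265). The bar runs from (52,40) to (328,45) and is parallel to the long arm. Next: measure the bar and elbow from depth in this view.

```bash
python3 - <<'E'
from go import *
d=load('wrist');P=cloud(d)*1000;im=d['image']
s=(503.2,-15.3); a=np.radians(G[2])
def gl(p): 
    x=p[:,0]-G[0];y=p[:,1]-G[1];c,s=np.cos(a),np.sin(a); return np.c_[c*x+s*y,-s*x+c*y]
m=(P[...,2]>55)&(P[...,2]<75)&(im.min(2)>120)&(np.arange(384)[:,None]<80)
g=gl(P[m]);print('bar',m.sum(),np.percentile(g,[1,50,99],axis=0).round(1).tolist(),cv2.minAreaRect(np.float32(g)))
roi=np.zeros(m.shape,bool);roi[130:215,20:300]=1
m=roi&(P[...,2]>133)&(P[...,2]<160)
g=gl(P[m]);print('elbow',np.median(P[m][:,2]),np.percentile(g,[1,50,99],axis=0).round(1).tolist(),cv2.minAreaRect(np.float32(g)))
m=(P[...,2]>4)&(P[...,2]<16)&(im.min(2)>150)&(np.arange(384)[:,None]<240)
g=gl(P[m]);print('plate',np.percentile(g,[1,50,99],axis=0).round(1).tolist(),cv2.minAreaRect(np.float32(g)))
E
```

```text
bar 7660 [[43.7, -83.2], [51.0, 0.4], [58.2, 82.7]] ((51.14578628540039, 0.16446685791015625), (170.42454528808594, 15.403051376342773), 89.86542510986328)
elbow 143.97102370907123 [[-32.0, -53.4], [-15.7, -0.1], [-2.7, 52.8]] ((-17.65146255493164, 0.15159225463867188), (110.32107543945312, 31.208694458007812), 89.13687896728516)
plate [[-113.5, -93.9], [9.7, -1.0], [73.6, 92.7]] ((-15.989265441894531, -0.00705718994140625), (202.01739501953125, 190.74765014648438), 0.173426553606987)
```

>>> play_rows --moves '[0,0,40,0,0,0,0,0,70,0,0,0,0,0,85,0,0,0,0,0,91,0,0,0,0,0,92.5,0,0,0,0,0,92.5,0,0,0,15,0,92.5,0,0,0,30,0,92.5,0,0,0,42,0,92.5,0,0,0,48,0,92.5,0,0,0,52,0,92.5,0,0,0,55,0,92.5,0,0,0,57,0,92.5,0,0,0,59,0,92.5,0,0,0,60,0,92.5,0,0,0,60,0,92.5,0,0,0,60,0,92.5,0,0,0]'

```text
time_s: 9.5
tool_pos: [0.5581, -0.0276, -0.0106]
tcp_rot: [-0.0, 0.994, -0.111, -0.004]
wrist_force: [-17.8, 3.1, 6.4]
grip_width: 0.0292
grasp_force: 60.7
```

```bash
cat > chk.py <<'E'
from go import *
brief()
d=cap(env,'wrist');P=cloud(d)*1000;im=d['image'];a=np.radians(G[2])
x=P[...,0]-G[0];y=P[...,1]-G[1];gx=np.cos(a)*x+np.sin(a)*y;gy=-np.sin(a)*x+np.cos(a)*y
m=(P[...,2]>58)&(P[...,2]<72)&(im.min(2)>120)
print('bar gx',np.percentile(gx[m],[1,99]).round(1) if m.sum() else None)
m=(P[...,2]>42)&(P[...,2]<58)&(im.max(2)<60)&(gx<58)&(gx>10)&(abs(gy)<70)
g=np.float32(np.c_[gx[m],gy[m]]); print('elbow z',np.median(P[m][:,2]).round(1),np.percentile(g,[1,99],axis=0).round(1).tolist(),cv2.minAreaRect(g))
E
python3 chk.py
```

```text
t 9.5 pos [558.1 -27.6 -10.6] H -12.8 F [-17.8   3.1   6.4] w 29.2 gf 60.7 q [-0.11  0.05  1.65  0.    1.45  1.68]
bar gx [53.6 68.5]
elbow z 52.1 [[11.1, -53.6], [50.8, 52.7]] ((30.597116470336914, 0.04082489013671875), (109.09847259521484, 41.075836181640625), 89.86609649658203)
```

>>> play_rows --moves '[0,0,0,0,0,0,0,0,0,0,0,0,0,0,0,0,0,0,-10,0,0,0,0,0,-30,0,0,0,0,0,-55,0,0,0,0,0,-75,0,0,0,0,0,-80,0,0,0,0,0,-80,0,0,0,0,0,-80,0,0,0,0,0]'

```text
time_s: 10.55
tool_pos: [0.4851, -0.011, -0.0098]
tcp_rot: [0.0, 0.994, -0.112, 0.001]
wrist_force: [0.7, -0.3, -1.6]
grip_width: 0.029
grasp_force: 59.8
```

>>> play_rows --moves '[0,0,0,0,0,0,0,0,0,0,0,0,0,0,0,0,0,0,0,0,0,0,0,0,0,0,-40,0,0,0,0,0,-80,0,0,0,0,0,-110,0,0,0,0,0,-110,0,0,0]' --claw 60

```text
time_s: 11.35
tool_pos: [0.4869, -0.0111, 0.1053]
tcp_rot: [-0.0, 0.994, -0.112, 0.005]
wrist_force: [0.4, -0.5, -1.1]
grip_width: 0.0602
grasp_force: 0.0
```

```bash
cat > chk2.py <<'E'
from go import *
from meas import *
brief()
d=cap(env,'wrist');P=cloud(d)*1000;im=d['image'];a=np.radians(G[2])
x=P[...,0]-G[0];y=P[...,1]-G[1];gx=np.cos(a)*x+np.sin(a)*y;gy=-np.sin(a)*x+np.cos(a)*y
m=(P[...,2]>42)&(P[...,2]<58)&(gx<44)&(abs(gy)<90)
m=m.astype(np.uint8)
n,lab,st,_=cv2.connectedComponentsWithStats(m); i=1+st[1:,4].argmax(); m=lab==i
k=np.float32(np.c_[gx[m],gy[m]]); h=cv2.convexHull(k)
print('z',np.median(P[m][:,2]),np.percentile(k,[1,99],axis=0).round(1).tolist(),cv2.minAreaRect(k))
print(cv2.approxPolyDP(h,8,True).reshape(-1,2).round(1).tolist())
E
python3 chk2.py
```

```text
t 11.35 pos [486.9 -11.1 105.3] H -12.8 F [ 0.4 -0.5 -1.1] w 60.2 gf 0.0 q [-0.09 -0.22  1.7   0.    1.66  1.7 ]
z 50.238485900758036 [[-104.5, -54.0], [-22.1, 52.5]] ((-64.35446166992188, -0.08359909057617188), (109.36713409423828, 84.82563018798828), 89.88475799560547)
[[-22.899999618530273, 53.900001525878906], [-50.79999923706055, 53.5], [-106.4000015258789, -26.799999237060547], [-106.0, -54.20000076293945], [-22.200000762939453, -52.900001525878906]]
```

```bash
python3 - <<'E'
from go import *
x,y=f2w(G,-37,25); print(x,y,to(x,y,80,77.2),to(x,y,-13,77.2))
E
```

```text
544.4581863311809 42.07602826955937 [45.3, -64.8, 22.7, 0.2, -0.3, -90.0] [44.8, -64.7, 115.7, 0.2, -0.3, -90.0]
```

>>> play_rows --moves '[15,-22,0,0,0,-8.5,30,-45,0,0,0,-17,45,-65,0,0,0,-25.5,45,-65,0,0,0,-34,45,-65,0,0,0,-42.5,45,-65,0,0,0,-51,45,-65,0,0,0,-59.5,45,-65,0,0,0,-68,45,-65,0,0,0,-76.5,45,-65,0,0,0,-85,45,-65,0,0,0,-90,45,-65,30,0,0,-90,45,-65,70,0,0,-90,45,-65,95,0,0,-90,45,-65,110,0,0,-90,45,-65,115,0,0,-90,45,-65,116,0,0,-90,45,-65,116,0,0,-90]' --claw 60

```text
time_s: 13.2
tool_pos: [0.5433, 0.0425, -0.0152]
tcp_rot: [0.001, 0.782, 0.624, 0.001]
wrist_force: [0.5, 0.4, -0.7]
grip_width: 0.0597
grasp_force: 0.0
```

>>> play_rows --moves '[0,0,0,0,0,0,0,0,0,0,0,0,0,0,0,0,0,0,0,0,0,0,0,0,0,0,0,0,0,0,0,0,0,0,0,0,0,0,0,0,0,0]' --claw 0

```text
time_s: 13.9
tool_pos: [0.5436, 0.0425, -0.0149]
tcp_rot: [0.001, 0.782, 0.624, 0.001]
wrist_force: [0.7, -0.0, 6.5]
grip_width: 0.0294
grasp_force: 60.2
```

```bash
python3 - <<'E'
from go import *
brief()
# elbow held: grip at elbow (25,-27.5). short push: elbow x heading=yaw+180 ; gauge = (X-55 - 25, +27.5)
for X,z in((0,60),(0,-12),(58,-12)):
    x,y=f2w(G,X-80,27.5); print(X,z,round(x,1),round(y,1),to(x,y,z,167.2))
E
```

```text
t 13.9 pos [543.6  42.5 -14.9] H 77.2 F [ 0.7 -0.   6.5] w 29.4 gf 60.2 q [ 0.02  0.01  1.7  -0.    1.43  0.24]
0 60 503.1 54.0 [2.3, -41.8, -75.0, 0.2, 0.1, -90.0]
0 -12 503.1 54.0 [2.3, -42.0, -3.0, 0.2, 0.1, -90.0]
58 -12 559.6 41.2 [2.3, 16.0, -2.9, 0.2, 0.1, -90.0]
```

>>> play_rows --moves '[0,0,-40,0,0,0,0,0,-80,0,0,0,0,0,-100,0,0,0,0,-10,-100,0,0,-8.5,0,-20,-100,0,0,-17,2,-30,-100,0,0,-25.5,2,-42,-100,0,0,-34,2,-42,-100,0,0,-42.5,2,-42,-100,0,0,-51,2,-42,-100,0,0,-59.5,2,-42,-100,0,0,-68,2,-42,-100,0,0,-76.5,2,-42,-100,0,0,-85,2,-42,-100,0,0,-90,2,-42,-100,0,0,-90,2,-42,-100,0,0,-90]'

```text
time_s: 15.5
tool_pos: [0.5016, 0.0538, 0.083]
tcp_rot: [-0.0, 0.113, 0.994, -0.0]
wrist_force: [0.1, -0.4, -0.8]
grip_width: 0.0292
grasp_force: 59.5
```

```bash
python3 - <<'E'
from go import *
brief()
for X,z in((0,-13.5),(58,-13.5)):
    x,y=f2w(G,X-80,27.5); print(X,z,to(x,y,z,167.2))
d=cap(env,'wrist');P=cloud(d)*1000;im=d['image'];a=np.radians(G[2])
x=P[...,0]-G[0];y=P[...,1]-G[1];gx=np.cos(a)*x+np.sin(a)*y;gy=-np.sin(a)*x+np.cos(a)*y
m=((P[...,2]>137)&(P[...,2]<160)&(abs(gx)<130)&(abs(gy)<90)).astype(np.uint8)
n,lab,st,_=cv2.connectedComponentsWithStats(m); m=lab==1+st[1:,4].argmax()
k=np.float32(np.c_[gx[m],gy[m]]);print(np.median(P[m][:,2]),np.percentile(k,[1,99],axis=0).round(1).tolist(),cv2.approxPolyDP(cv2.convexHull(k),8,True).reshape(-1,2).round(1).tolist())
cv2.imwrite('pics/w6.png',np.clip(im.astype(int)*1.3,0,255).astype(np.uint8)[...,::-1])
E
```

```text
t 15.5 pos [501.6  53.8  83. ] H 167.0 F [ 0.1 -0.4 -0.8] w 29.2 gf 59.5 q [ 0.04 -0.16  1.68  0.    1.62 -1.3 ]
0 -13.5 [-1.5, 0.6, 96.5, -0.0, -0.1, -0.2]
58 -13.5 [-59.5, 0.8, 96.5, -0.0, -0.1, -0.2]
148.06396018545797 [[-112.1, 1.1], [-52.3, 53.0]] [[-51.79999923706055, 41.70000076293945], [-94.0999984741211, 55.79999923706055], [-111.9000015258789, 40.29999923706055], [-112.0999984741211, 13.399999618530273], [-94.19999694824219, -1.5], [-50.900001525878906, 12.199999809265137]]
```

View pics/w6.png

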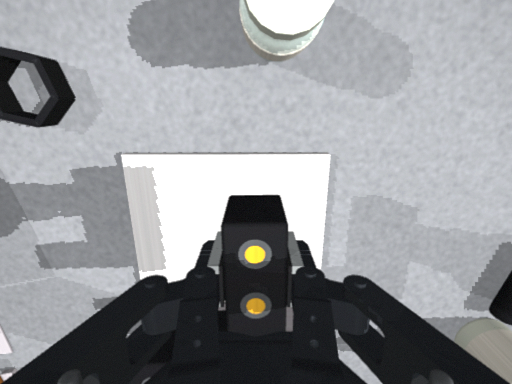

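The wrist view (now looking from the bar side back) shows the elbow held square over the plate, long arm end at (255,200). The glue jar is at (285,20) and the hex ring at (35,85), both untouched. Now push the short face.

>>> play_rows --moves '[0,0.6,40,0,0,0,0,0.6,75,0,0,0,0,0.6,90,0,0,0,0,0.6,95,0,0,0,0,0.6,97,0,0,0,0,0.6,97,0,0,0,-15,0.6,97,0,0,0,-30,0.6,97,0,0,0,-42,0.6,97,0,0,0,-48,0.6,97,0,0,0,-52,0.6,97,0,0,0,-55,0.6,97,0,0,0,-57,0.6,97,0,0,0,-59,0.6,97,0,0,0,-61,0.6,97,0,0,0,-61,0.6,97,0,0,0,-61,0.6,97,0,0,0]'

```text
time_s: 17.25
tool_pos: [0.5559, 0.0428, -0.0134]
tcp_rot: [-0.006, 0.112, 0.994, 0.001]
wrist_force: [-24.2, 6.6, 9.8]
grip_width: 0.0291
grasp_force: 60.7
```

```bash
python3 - <<'E'
from go import *
brief()
s=env.sense();w,a,b,c=s['tcp_rot'];print(R.from_quat([a,b,c,w]).as_matrix()[:,2])
t=cap(env,'top');P=cloud(t)*1000;im=t['image'];a=np.radians(G[2])
x=P[...,0]-G[0];y=P[...,1]-G[1];gx=np.cos(a)*x+np.sin(a)*y;gy=-np.sin(a)*x+np.cos(a)*y
m=(P[...,2]>55)&(P[...,2]<72)&(im.min(2)>130)&(gx>30)&(gx<110)&(abs(gy)<95);print('bar',m.sum(),np.percentile(gx[m],[2,50,98]) if m.any() else 0)
E
```

```text
t 17.25 pos [555.9  42.8 -13.4] H 167.2 F [-24.2   6.6   9.8] w 29.1 gf 60.7 q [ 0.01  0.05  1.65  0.    1.45 -1.33]
[-0.01232115  0.00277777 -0.99992023]
bar 53 [55.84600973 63.34183451 81.35696763]
```

>>> play_rows --moves '[0,0,0,0,0,0,0,0,0,0,0,0,0,0,0,0,0,0,10,0,0,0,0,0,30,0,0,0,0,0,55,0,-5,0,0,0,70,0,-40,0,0,0,70,0,-80,0,0,0,70,0,-105,0,0,0,70,0,-105,0,0,0]'

```text
time_s: 18.3
tool_pos: [0.4962, 0.0566, 0.0978]
tcp_rot: [0.005, 0.112, 0.994, 0.001]
wrist_force: [0.5, 0.3, -0.8]
grip_width: 0.0294
grasp_force: 59.7
```

```bash
python3 - <<'E'
from go import *
brief()
t=cap(env,'top');P=cloud(t)*1000
a=np.radians(-1.2);x=P[...,0]-435;y=P[...,1]+314
m=(P[...,2]>50)&(P[...,2]<68)&(abs(x)<110)&(abs(y)<110)
print('rim',cv2.minAreaRect(np.float32(P[m][:,:2])))
m=(P[...,2]>-1)&(P[...,2]<14)&(abs(x)<65)&(abs(y)<65);print('floor z',np.median(P[m][:,2]))
C=(435,-314,-1.2)
x,y=f2w(C,-30,22.5)
for z in(85,-17):print(round(x,1),round(y,1),to(x,y,z,178.8))
E
```

```text
t 18.3 pos [496.2  56.6  97.8] H 167.2 F [ 0.5  0.3 -0.8] w 29.4 gf 59.7 q [ 0.05 -0.19  1.68 -0.    1.64 -1.3 ]
rim ((435.0396728515625, -313.8587341308594), (166.0449981689453, 167.04908752441406), 88.68679809570312)
floor z 8.03479355817864
405.5 -290.9 [10.2, -358.6, 9.1, 0.1, 0.4, -11.6]
405.5 -290.9 [10.8, -358.8, 111.1, 0.1, 0.4, -11.6]
```

>>> play_rows --moves '[1,-45,0,0,0,-2,3,-90,0,0,0,-4,4,-135,0,0,0,-6,5,-180,0,0,0,-8,7,-225,0,0,0,-10,8,-270,0,0,0,-11.6,9,-315,0,0,0,-11.6,10,-345,0,0,0,-11.6,10.5,-358.5,0,0,0,-11.6,10.5,-358.5,0,0,0,-11.6,10.5,-358.5,0,0,0,-11.6]'

```text
time_s: 19.45
tool_pos: [0.4033, -0.2898, 0.0906]
tcp_rot: [-0.0, 0.011, 1.0, 0.001]
wrist_force: [0.3, 0.5, -0.8]
grip_width: 0.0291
grasp_force: 60.0
```

```bash
python3 - <<'E'
from go import *
brief()
C=(435,-314,-1.3)
x,y=f2w(C,-30,22.5)
for z in(-18,):print(to(x,y,z,178.8))
d=cap(env,'wrist');P=cloud(d)*1000
a=np.radians(C[2]);x=P[...,0]-C[0];y=P[...,1]-C[1];cx=np.cos(a)*x+np.sin(a)*y;cy=-np.sin(a)*x+np.cos(a)*y
m=((P[...,2]>148)&(P[...,2]<172)&(abs(cx)<90)&(abs(cy)<90)).astype(np.uint8)
n,lab,st,_=cv2.connectedComponentsWithStats(m); m=lab==1+st[1:,4].argmax()
k=np.c_[cx[m],cy[m]];print('elbow top',np.median(P[m][:,2]),np.percentile(k,[1,99],axis=0).round(1).tolist())
m=(P[...,2]>52)&(P[...,2]<67)&(abs(cx)<100)&(abs(cy)<100);print('rim',np.percentile(np.c_[cx[m],cy[m]],[1,99],axis=0).round(1).tolist())
E
```

```text
t 19.45 pos [ 403.3 -289.8   90.6] H 178.8 F [ 0.3  0.5 -0.8] w 29.1 gf 60.0 q [-0.69 -0.18  1.69  0.    1.64 -2.24]
[-2.3, -1.2, 108.6, 0.1, -0.1, -0.0]
elbow top 155.74445886087196 [[-63.1, -12.5], [-3.3, 60.1]]
rim [[-85.1, -81.1], [75.7, 82.7]]
```

>>> play_rows --moves '[-2.3,-1.2,40,0,0,0,-2.3,-1.2,75,0,0,0,-2.3,-1.2,95,0,0,0,-2.3,-1.2,104,0,0,0,-2.3,-1.2,108,0,0,0,-2.3,-1.2,109,0,0,0,-2.3,-1.2,109,0,0,0]'

```text
time_s: 20.2
tool_pos: [0.4065, -0.2924, -0.0161]
tcp_rot: [0.001, 0.011, 1.0, -0.001]
wrist_force: [-0.1, 0.1, -0.9]
grip_width: 0.0293
grasp_force: 60.1
```

>>> play_rows --moves '[0,0,2,0,0,0,0,0,3,0,0,0,0,0,3,0,0,0]'

```text
time_s: 20.5
tool_pos: [0.4064, -0.2927, -0.0188]
tcp_rot: [0.001, 0.011, 1.0, -0.001]
wrist_force: [-0.3, 1.4, 4.3]
grip_width: 0.0291
grasp_force: 61.0
```

>>> play_rows --moves '[0,0,0,0,0,0,0,0,0,0,0,0,0,0,0,0,0,0,0,0,0,0,0,0,0,0,-30,0,0,0,0,0,-75,0,0,0,0,0,-120,0,0,0,0,0,-165,0,0,0,0,0,-210,0,0,0,0,0,-210,0,0,0]' --claw 48

```text
time_s: 21.5
tool_pos: [0.4076, -0.2938, 0.1975]
tcp_rot: [0.005, 0.011, 1.0, -0.004]
wrist_force: [0.2, 0.0, 1.3]
grip_width: 0.0482
grasp_force: 0.0
```

```bash
python3 - <<'E'
from go import *
brief()
C=(435,-314,-1.3);a=np.radians(C[2])
def L(P): x=P[...,0]-C[0];y=P[...,1]-C[1]; return np.cos(a)*x+np.sin(a)*y,-np.sin(a)*x+np.cos(a)*y
P=cloud(cap(env,'wrist'))*1000;cx,cy=L(P)
m=(P[...,2]>38)&(P[...,2]<53)&(abs(cx)<70)&(abs(cy)<70)
k=np.float32(np.c_[cx[m],cy[m]]);print('elbow',np.median(P[m][:,2]),np.percentile(k,[1,99],axis=0).round(1).tolist(),cv2.approxPolyDP(cv2.convexHull(k),8,True).reshape(-1,2).round().tolist())
for n in('top','scene'):
    P=cloud(cap(env,n))*1000;cx,cy=L(P)
    m=(P[...,2]>85)&(abs(cy)<84)&(cx>50)&(cx<170)&(P[...,2]<235)
    k=np.c_[cx,cy,P[...,2]][...] if 0 else np.c_[cx[m],cy[m],P[...,2][m]]
    A=np.polyfit(k[:,2],k[:,0],1);print(n,m.sum(),np.percentile(k,[1,50,99],axis=0).round(0).tolist(),'cx at z60,140,220',np.polyval(A,[60,140,220]).round(1))
E
```

```text
t 21.5 pos [ 407.6 -293.8  197.5] H 178.8 F [0.2 0.  1.3] w 48.2 gf 0.0 q [-0.69 -0.18  1.5   0.    1.81 -2.24]
elbow 46.08227935921632 [[-59.4, -47.6], [48.7, 34.8]] [[49.0, -48.0], [49.0, 34.0], [-60.0, 34.0], [-60.0, 7.0], [20.0, -49.0]]
top 615 [[83.0, -79.0, 87.0], [90.0, 4.0, 196.0], [139.0, 83.0, 230.0]] cx at z60,140,220 [ 78.4  89.4 100.3]
scene 1062 [[88.0, -78.0, 87.0], [94.0, 11.0, 176.0], [139.0, 83.0, 228.0]] cx at z60,140,220 [ 86.8  94.4 101.9]
```

```bash
python3 - <<'E'
from go import *
C=(435,-314,-1.3)
print(to(407.6,-293.8,250,178.7)[:3],)
for X,z in((150,250),(150,153)):
    x,y=f2w(C,X,45);print(round(x),round(y),to(x,y,z,178.7))
E
```

```text
[-2.1, -1.7, -61.0]
586 -272 [-179.9, 23.6, -61.1, 0.0, -0.0, 0.1]
586 -272 [-180.0, 23.5, 35.9, 0.0, -0.0, 0.1]
```

>>> play_rows --moves '[0,0,-35,0,0,0,0,0,-62,0,0,0,-40,6,-65,0,0,0,-85,12,-65,0,0,0,-130,18,-65,0,0,0,-165,23.5,-65,0,0,0,-180,23.5,-65,0,0,0,-180,23.5,-65,0,0,0,-180,23.5,-30,0,0,0,-180,23.5,10,0,0,0,-180,23.5,30,0,0,0,-180,23.5,36,0,0,0,-180,23.5,36,0,0,0,-180,23.5,36,0,0,0]' --claw 0

```text
time_s: 23.05
tool_pos: [0.5861, -0.2729, 0.1553]
tcp_rot: [0.001, 0.011, 1.0, -0.001]
wrist_force: [-0.5, -0.0, 0.5]
grip_width: -0.0001
grasp_force: 0.0
```

```bash
python3 - <<'E'
from go import *
brief()
C=(435,-314,-1.3)
for th in(95,85,75,65,55,45,35,25,15,8,3,0,-3):
    t=np.radians(th);r=125
    X=82.5-r*np.cos(t)+8*np.sin(t)+11;Z=60.5+r*np.sin(t)+8*np.cos(t)-32
    x,y=f2w(C,X,45);print(th,to(x,y,Z,178.7)[:3])
E
```

```text
t 23.05 pos [ 586.1 -272.9  155.3] H 178.7 F [-0.5 -0.   0.5] w -0.1 gf 0.0 q [-0.49  0.21  1.18 -0.    1.75 -2.04]
95 [37.8, 0.5, 2.9]
85 [59.6, 0.5, 1.4]
75 [81.3, 0.5, 3.8]
65 [102.3, 0.5, 9.9]
55 [121.9, 0.6, 19.5]
45 [139.5, 0.6, 32.4]
35 [154.6, 0.6, 48.2]
25 [166.7, 0.6, 66.4]
15 [175.5, 0.7, 86.3]
8 [179.5, 0.7, 101.1]
3 [181.3, 0.7, 111.9]
0 [181.9, 0.7, 118.4]
-3 [182.2, 0.7, 125.0]
```

>>> play_rows --moves '[25,0,2,0,0,0,38,0,2,0,0,0,49,0,2,0,0,0,60,0,2,0,0,0,70,0,3,0,0,0,81,0,4,0,0,0,92,0,7,0,0,0,102,0,10,0,0,0,112,0,14,0,0,0,122,0,19,0,0,0,131,0,26,0,0,0,139,0,32,0,0,0,147,0,40,0,0,0,154,0,48,0,0,0,161,0,57,0,0,0,167,0,66,0,0,0,171,0,76,0,0,0,175,0,86,0,0,0,178,0,94,0,0,0,180,0,101,0,0,0]'

```text
time_s: 25.05
tool_pos: [0.4058, -0.2684, 0.0515]
tcp_rot: [-0.0, 0.011, 1.0, 0.0]
wrist_force: [0.9, -0.6, 0.2]
grip_width: 0.0002
grasp_force: 0.3
```

>>> play_rows --moves '[1,0,6,0,0,0,2,0,12,0,0,0,2,0,17,0,0,0,2,0,21,0,0,0,2,0,24,0,0,0,2,0,24,0,0,0]'

```text
time_s: 25.65
tool_pos: [0.4042, -0.2688, 0.0366]
tcp_rot: [0.001, 0.011, 1.0, -0.001]
wrist_force: [-19.8, 13.8, 43.4]
grip_width: -0.0002
grasp_force: 21.6
```

```bash
cat > lid.py <<'E'
from go import *
brief()
C=(435,-314,-1.3);a=np.radians(C[2])
for n in('top','scene'):
    P=cloud(cap(env,n))*1000;x=P[...,0]-C[0];y=P[...,1]-C[1];cx=np.cos(a)*x+np.sin(a)*y;cy=-np.sin(a)*x+np.cos(a)*y
    m=(abs(cx)<78)&(cy>-78)&(cy<-25)&(P[...,2]>0)&(P[...,2]<130)
    if m.sum()>20:
        A=np.polyfit(cx[m],P[...,2][m],1);print(n,m.sum(),'z at -80,0,80',np.polyval(A,[-80,0,80]).round(1))
E
python3 lid.py
```

```text
t 25.65 pos [ 404.2 -268.8   36.6] H 178.8 F [-19.8  13.8  43.4] w -0.2 gf 21.6 q [-0.66 -0.19  1.8  -0.    1.54 -2.21]
top 109 z at -80,0,80 [72.3 71.3 70.4]
scene 380 z at -80,0,80 [69.1 69.2 69.3]
```

>>> play_rows --moves '[0,0,-15,0,0,0,0,0,-50,0,0,0,0,0,-100,0,0,0,0,0,-150,0,0,0,0,60,-170,0,0,0,0,110,-170,0,0,0,0,160,-170,0,0,0,0,200,-170,0,0,0,0,200,-170,0,0,0,0,200,-170,0,0,0]'

```text
time_s: 26.75
tool_pos: [0.4087, -0.0676, 0.1986]
tcp_rot: [0.0, 0.009, 1.0, -0.0]
wrist_force: [-0.1, -0.4, 0.3]
grip_width: 0.0004
grasp_force: 0.0
```

```bash
python3 lid.py; python3 - <<'E'
from go import *
for n in('wrist','top'):
    d=load(n) if n=='top' else cap(env,n)
P=cloud(d)*1000;im=d['image'];a=np.radians(G[2])
x=P[...,0]-G[0];y=P[...,1]-G[1];gx=np.cos(a)*x+np.sin(a)*y;gy=-np.sin(a)*x+np.cos(a)*y
m=(P[...,2]>58)&(P[...,2]<72)&(im.min(2)>130)&(gx>30)&(gx<75)&(abs(gy)<90);print('bar',m.sum(),np.percentile(gx[m],[2,50,98]))
E
```

```text
t 26.75 pos [408.7 -67.6 198.6] H 179.0 F [-0.1 -0.4  0.3] w 0.4 gf 0.0 q [-0.25 -0.41  1.68 -0.    1.87 -1.8 ]
top 698 z at -80,0,80 [70.3 70.6 70.9]
scene 393 z at -80,0,80 [68.8 69.2 69.6]
bar 202 [45.8731734  53.21534146 60.23321353]
```

```bash
python3 -c "
from workcell import env
print(env.finish_job())"
```

```text
the job is handed in; nothing more can be done
None
```

I gauged both faces of the elbow with the bar against its stop, laid it flat in the grey case, closed the lid and handed the job in at about 27 s; the hand-in gave no verdict, and I didn't re-measure the bystanders.

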